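# Unlock the push-and-turn cap of a solvent jar and lay it on the tray

### The arm

A 7-joint arm with a two-finger parallel gripper is mounted at the origin on the work surface. World frame = base frame: x ahead of the robot, y to its left, z up, the work surface at z = 0. Lengths are in m, angles in rad, forces in N, time in s.
With the tool pointing down it reaches from about 0.35 to 0.9 m from the base axis. Payload 19.9 kg.
Tool frame: the origin (TCP) lies midway between the tips of the shut fingers; the grasp point (between the pads) lies 19 mm behind it; z points along the fingers, y is the direction in which the jaws open and shut (so a half turn about z gives the same grasp; the last joint's range is limited). The gripper opens to 94 mm and grips with 3 to 60 N. Pads are 16 mm wide; open, the fingers measure 119 mm over their backs; the gripper's body (75 mm by 177 mm) begins 78 mm behind the grasp point.
Start: joints at [-1.214, 0.417, -0.01, 1.614, 0.005, 1.111, -0.053], TCP at [0.242, 0.576, 0.181] pointing down, gripper open.
Joint ranges: [-2.81, 2.81], [-0.39, 2.02], [-1.27, 1.25], [0.06, 2.57], [-1.19, 4.33], [0.19, 2], [-2.82, 2.82]. Speed limits (rad/s): [1.89, 1.89, 2.39, 2.39, 3.01, 3.01, 3.01].

### API

Orientations are given as a unit quaternion [x, y, z, w].
In Python, from cell import manip gives the robot as it stands. The module is installed in compiled form; this text tells all that it offers.
- The arm moves only by the tool drive_tool, never from a script. Its argument "series" is a list of rows, each a list of 2 entries, a list of its own where there are three numbers: the shift along the world's x, y, z in m, then the turn, a rotation vector about the world's x, y, z in rad. In form: [[[x, y, z], [rx, ry, rz]], ...]. A call has 1 to 5 rows; each row shifts and turns the commanded pose from where the row before left it; what a row does not reach is not made up. A row lasts 1/12 s, in which the tool goes at most 41.7 mm and 7.16 degrees, less where a joint would pass 70% of its speed; a pose out of reach is approached as far as the arm can. A call is refused whole if a number of a shift passes 0.0417 or a number of a turn 0.125, either way. A call with a gripper value outside its range is refused whole. "hand" is the closure, from 0 (fully open) to 1 (shut), set as the call begins (left out, the last holds). The fingers move at their own pace and stop on an object; "squeeze" is the grip in N (left out, the last holds). Time passes only in rows, so rows that do not move let the fingers close. It gives the time, the measured TCP pose, the force and the opening at its end, in the units of the state.
- manip.observe(): the state, without advancing time (a new reading comes with each control period).
- manip.snapshot(name): name is "scene" or "side" or "wrist"; returns a dict with "color" (384x512x3 uint8, red, green, blue), "mtx" (3x3 intrinsics, pixels), "D" ([k1, k2, p1, p2, k3] as OpenCV has them; the pictures are not rectified), "R" (3x3) and "t" (3): a world point X has camera coordinates R X + t; the wrist camera has in their place "tool_from_camera" (4x4, takes a point from camera to tool coordinates, whose origin is the TCP and whose axes are the flange's). Camera axes: x right, y down, z forward; pixel columns grow to the right and rows downward; lengths in m; the calibration is good to about 2 mm. A picture is of the moment at which its call begins: read the wrist's pose just before it. There is no depth.
- manip.finish_job(): hands the job in, once; it reports no verdict.
The state is a dict: "time": time; "joint_positions": joint angles; "qd": joint speeds; "tau": joint torques, N m; "ee_pos": TCP position; "orientation": TCP orientation; "wrist_force": force on the tool from outside, world axes, zero at the start; "torque": the same for the moment, N m; "gripper_width": finger opening in m.
Only numpy, scipy, OpenCV 4.12 (cv2) and the standard library are available. Lean on these libraries where they do the work, as an engineer would, in place of code of your own. Each camera call takes 0.05 s, during which the arm holds its last target. There are 200 camera calls.

### The job

Open the wide-mouth solvent jar in the angled rack: push its child-resistant cap down, keep it down while you turn it anticlockwise past both teeth of its ratchet, lift it off and set it down flat, right way up, on the bare floor of the steel tray. Set the cap down, do not drop it; leave the jar standing in its pocket, and do not knock over or push about the other things on the bench.

Things in the scene. Friction and masses are not known exactly. Their poses are not given: they have to be found in the camera images.
- cap: Black ribbed push-and-turn cap of the jar: cylinder 54 mm in diameter, 27 mm high, closed on top, 50 g, same to grip at any angle about its axis. Origin: centre of its open underside; z along its axis, out of its closed top. Starts locked, its underside 90 mm above the jar's underside, on the jar's axis. Its inner lugs and sprung liner stay inside, so it stands flat on its rim.
- cap_top (a point): Centre of the cap's closed top, 27 mm above the cap's origin. Press here or on the gripped skirt along the jar's axis: the spring pushes back with 5 N at first and 11 N at the bottom stop, 6.5 mm down; 4.5 mm down is enough to free it, the bottom stop is best. Keep hold of it until it is off: let go while pressed, it springs up.
- jar: White square wide-mouth jar, body 60 x 60 mm, round shoulder up to 79 mm; loose, 0.3 to 0.5 kg, in a square pocket of the rack that stops it from turning and holds its lowest 45 mm. Origin: centre of its underside; z along its axis to the mouth, x to the back of the rack. Its axis leans 25 degrees from vertical to the front of the rack.
- jar_mouth (a point): Centre of the jar's open mouth, 105 mm up its axis, under the cap. While held down the cap turns anticlockwise (looking down on it; positive about z). Not held down it catches on ratchet teeth 2 and 28 degrees from its start angle. Turned 55 to 95 degrees (stop at 98; aim for 75) it is free: let up, it rises above its locked height by up to 3 mm and lifts straight off along the axis.
- rack: Plywood bottle rack fixed to the bench, 282 mm wide (its y) and about 115 mm deep, three pockets in a row along y at y = -80, 0 and +80 mm, 106 mm high at the back. Origin: on the bench under the middle pocket; x towards the back, its front (-x) faces roughly the robot. Jar, dropper bottle and squirt bottle stand in its pockets in any order, all leaning 25 degrees to -x.
- dropper: Round amber glass dropper bottle, 58 mm in diameter up to 92 mm, then narrowing, black cap and teat 29 mm wide, 148 mm high in all; in the rack, leave it. Origin and axes as for the jar.
- squirt: White square bottle, 60 x 60 mm and 96 mm high, then a narrow neck and a black nozzle cap 32 mm wide, 142 mm high in all; in the rack, leave it. Origin and axes as for the jar.
- tray: Steel tray fixed to the bench, 240 x 170 mm outside (its x and y), walls 3 mm thick and 18 mm high, floor 3 mm thick. Origin: centre of its underside on the bench.
- bowl: White swab bowl standing in the tray, 66 mm in diameter at the rim, 35 mm high; leave it. Origin: centre of its underside.
- brushes: Glass pot, 64 mm in diameter and 95 mm high, with brushes standing in it up to 215 mm, on the bench in front of the robot; leave it. Origin: centre of its underside. (At the back of the bench, more than 0.83 m ahead of the robot, a gilded carved rail lies crosswise on blocks, 135 mm high, fixed; keep clear of it.)
Things that resemble listed ones, but are neither listed nor needed, are in the scene too. Leave any blue or green look-alike of the jar alone. Of the things that look like the cap, the largest one is meant.

How it is judged:
On the way, in this order (a step that is already met when the one before it is completed fails the run):
1. the cap is turned at least 40 degrees on the jar, past both ratchet teeth, while it is held down (4 mm or more below its locked height) (angle between the x axis of cap and the x axis of jar, either way round above 0.7 rad and z of cap in the frame of jar below 0.086 m and angle between the z axis of cap and the z axis of jar, either way round below 0.15 rad), for 0.1 s.
2. the cap is off the jar (distance between cap and jar above 0.06 m and z of cap in the frame of jar above 0.115 m), for 0.1 s.
At the end, for the whole second after the job is handed in: The cap lies still inside the tray, flat (within 5 degrees), right way up, its rim on the tray's floor (within 4 mm); the jar is in its pocket within 10 mm of where it was; the bowl and brush pot have not been moved by more than 30 mm, nor the other bottles in the rack by more than 15 mm (x of cap in the frame of tray between -0.095 and 0.095 m and y of cap in the frame of tray between -0.06 and 0.06 m and z of cap in the frame of tray between 0 and 0.007 m and angle between cap's own z axis and vertical below 0.08 rad and linear speed of each of cap, jar below 0.02 m/s and distance of jar from where it was at the start of the episode below 0.01 m); the robot touches nothing.
It fails at once if the jar is pulled up out of its pocket (moved 15 mm) (distance of jar from where it was at the start of the episode above 0.015 m).
It fails at once if a neighbour in the rack is pushed or pulled (moved 15 mm) (distance of any of dropper, squirt from where it was at the start of the episode above 0.015 m).
It fails at once if the bowl or the brush pot is pushed about (30 mm) or knocked over (distance of any of bowl, brushes from where it was at the start of the episode above 0.03 m or angle between any of bowl, brushes's own z axis and vertical above 0.4 rad).
It fails at once if the cap is dropped or thrown (faster than 0.7 m/s out of the fingers) (linear speed of cap above 0.7 m/s and contact force between cap and the fingers below 0.05 N).
It also fails if it takes over 48 s, if anything falls off the work surface, if the arm or the gripper's body presses on something with over 40 N, if the wrist force passes 120 N, or if a joint passes its speed limit or range.

## Working session

There is one attempt and no reset: what is moved stays moved. The work goes in short steps, Python scripts to look and compute and a tool call to move; the robot and the scene stay as the last step left them, time stands still between calls to the robot, and variables do not carry over. Pictures are saved under pics/ and viewed, about 8 in all and at most 12, crops included, and the job is handed in when it is done.

Besides the shell and the picture viewer there is one more tool, called after "Request:" by a JSON object that holds its "name" and its "arguments", one argument or row to a line. drive_tool: Moves the arm, as the interface text tells. Its arguments: {"type":"object","properties":{"series":{"type":"array"},"hand":{"type":"number"},"squeeze":{"type":"number"}},"required":["series"]}

```bash
mkdir -p pics; python3 - <<'E'
from cell import manip
import cv2,pickle,numpy as np
s=manip.observe();print(s)
d={}
for n in("scene","side","wrist"):
    r=manip.snapshot(n);d[n]=r;cv2.imwrite(f"pics/{n}0.png",r["color"][:,:,::-1])
pickle.dump((s,d),open("s0.pkl","wb"))
a=np.hstack([d["scene"]["color"],d["side"]["color"]])[:,:,::-1]
for n in d: print(n,{k:np.round(v,4).tolist() for k,v in d[n].items() if k!="color"})
E
```

```text
{'time': 0.0, 'joint_positions': array([-1.2144885 ,  0.41801926, -0.01033098,  1.6141462 ,  0.00467479,
        1.11071299, -0.05300431]), 'qd': array([ 6.81262405e-04, -3.08622569e-03, -2.23004330e-03, -3.17856313e-04,
        3.77853736e-05,  1.66244292e-04, -2.81632025e-05]), 'tau': array([-6.21334439e-04, -8.51264620e+01,  6.38293885e-01, -4.25981748e+01,
       -4.87301883e-02,  1.89011497e-02,  1.51207173e-04]), 'ee_pos': array([0.24195772, 0.57582612, 0.18060867]), 'orientation': array([ 1.97586023e-01,  9.80285349e-01, -6.23550260e-04, -9.55378129e-05]), 'wrist_force': array([-0.26371353, -0.09872717, -0.17793604]), 'torque': array([0.05618716, 0.01158122, 0.03298194]), 'gripper_width': 0.09396647531127003}
scene {'mtx': [[420.4473, 0.0, 249.4121], [0.0, 420.4473, 194.4951], [0.0, 0.0, 1.0]], 'D': [0.032, 0.0, 0.0, 0.0, 0.0], 'R': [[-0.2628, 0.9648, 0.0058], [0.5614, 0.1579, -0.8123], [-0.7847, -0.2102, -0.5832]], 't': [0.0513, -0.221, 1.4798]}
side {'mtx': [[431.4927, 0.0, 257.0315], [0.0, 431.4927, 186.8343], [0.0, 0.0, 1.0]], 'D': [-0.0881, 0.0, 0.0, 0.0, 0.0], 'R': [[0.7397, -0.6729, -0.0086], [-0.3314, -0.3532, -0.8749], [0.5857, 0.65, -0.4842]], 't': [-0.3168, 0.3111, 0.8055]}
wrist {'mtx': [[292.6767, 0.0, 255.0529], [0.0, 292.6767, 195.241], [0.0, 0.0, 1.0]], 'D': [-0.046, 0.0, 0.0, 0.0, 0.0], 'tool_from_camera': [[0.0012, -0.9722, -0.2342, 0.068], [1.0, 0.001, 0.0012, 0.0001], [-0.001, -0.2342, 0.9722, -0.2052], [0.0, 0.0, 0.0, 1.0]]}
```

View pics/scene0.png

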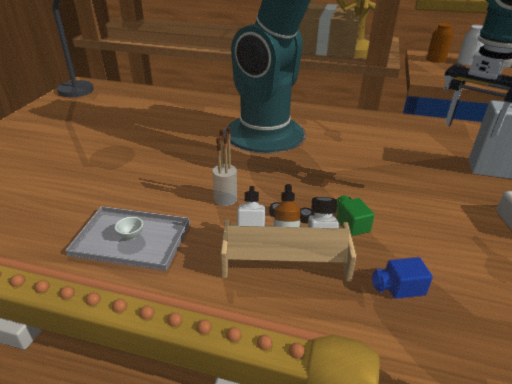

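View pics/side0.png

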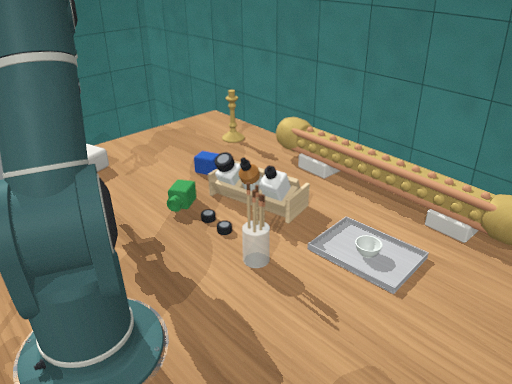

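The scene view looks back at the robot. The jar with the large black cap is at (323,205), next to the dropper (288,195) and the squirt bottle (252,195). The tray is at (130,237), and the bowl in it is at (128,228). In the side view the cap is at (225,160), the tray at (368,250) and the brush pot at (257,243). I'll zoom in for pixel positions.

```bash
python3 - <<'E'
import cv2,pickle,numpy as np
s,d=pickle.load(open("s0.pkl","rb"))
def crop(n,x,y,w,h,k): return cv2.resize(d[n]["color"][y:y+h,x:x+w,::-1],None,fx=k,fy=k,interpolation=cv2.INTER_CUBIC)
a=crop("scene",210,180,160,110,5); b=crop("side",190,145,160,75,5)[:,:800]
cv2.imwrite("pics/c1.png",np.vstack([crop("scene",215,180,160,60,5),crop("side",190,145,160,60,5)]))
E
```

```text
(no output)
```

View pics/c1.png

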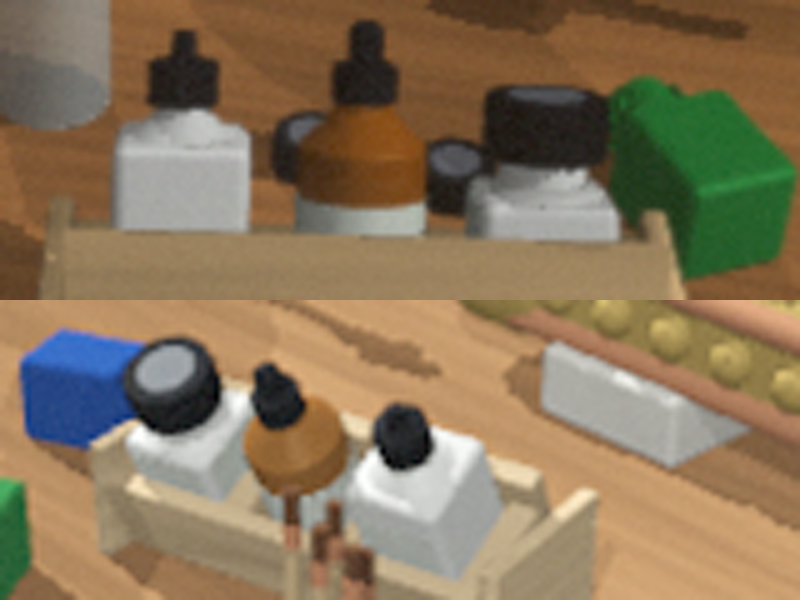

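```bash
cat > h.py <<'E'
import cv2,pickle,numpy as np
def ray(r,p):
    u=cv2.undistortPoints(np.array([[p]],float),r["mtx"],r["D"])[0,0]
    R=np.array(r["R"]);t=np.array(r["t"]).ravel()
    return -R.T@t, R.T@np.array([u[0],u[1],1])
def plane(r,p,z):
    o,v=ray(r,p); return o+v*(z-o[2])/v[2]
def tri(r1,p1,r2,p2):
    o1,v1=ray(r1,p1);o2,v2=ray(r2,p2)
    k=np.linalg.lstsq(np.c_[v1,-v2],o2-o1,rcond=None)[0]
    a=o1+k[0]*v1;b=o2+k[1]*v2
    return (a+b)/2,np.linalg.norm(a-b)
def proj(r,X): return cv2.projectPoints(np.array(X,float).reshape(-1,3),cv2.Rodrigues(np.array(r["R"]))[0],np.array(r["t"]),r["mtx"],r["D"])[0][:,0]
E
python3 - <<'E'
from h import *
s,d=pickle.load(open("s0.pkl","rb"));S,B=d["scene"],d["side"]
np.set_printoptions(precision=4,suppress=True)
for n,a,b in(("cap",(324.6,199.4),(223.4,159.6)),("drop",(288.2,184.8),(242.4,159)),("squirt",(251.8,186.6),(270.4,167.4))): print(n,*tri(S,a,B,b))
P=plane(S,(230,225.2),.106);Q=plane(S,(344,227.4),.106);print("back",P,Q,np.degrees(np.arctan2(*(Q-P)[1::-1])))
for nm,r,pts in(("scene",S,[(107,209),(189,214),(163,267),(69,255)]),("side",B,[(347,220),(427,255),(388,286),(309,250)])):
    print(nm,np.array([plane(r,p,.018)[:2] for p in pts]).tolist())
print("bowl",plane(S,(128,226),.035),plane(B,(368.5,243),.035))
print("brush",plane(B,(257,260),0))
E
```

```text
cap [0.5374 0.2621 0.1358] 0.003234127270195599
drop [0.5414 0.1812 0.1632] 0.0006153770052389752
squirt [0.567  0.1028 0.1591] 0.006506019539987567
back [0.6418 0.0781 0.106 ] [0.5834 0.3133 0.106 ] 103.95721348891901
scene [[0.5645628625400807, -0.2789785717824238], [0.5274003248421931, -0.06884005414837269], [0.7161975917944564, -0.05340327777802939], [0.7373192596020526, -0.2712229926628562]]
side [[0.6942891812597763, -0.06851396239463714], [0.7119681497882211, -0.2961914521628147], [0.5493827743492032, -0.29171419074241806], [0.520414514426656, -0.08666796220632245]]
bowl [ 0.629  -0.1817  0.035 ] [ 0.6289 -0.1817  0.035 ]
brush [ 0.4172 -0.0121  0.    ]
```

```bash
cat >> h.py <<'E'
from scipy.spatial.transform import Rotation as Ro
YAW=np.radians(14);T=np.radians(25)
def frame(yaw=YAW):
    ax=np.array([-np.sin(T)*np.cos(yaw),-np.sin(T)*np.sin(yaw),np.cos(T)])
    ry=np.array([-np.sin(yaw),np.cos(yaw),0]); return np.c_[np.cross(ry,ax),ry,ax]   # jar axes in world
def tool(deg,yaw=YAW):   # tool y at deg from jar x about jar axis
    J=frame(yaw);g=np.radians(deg);y=J@[np.cos(g),np.sin(g),0];z=-J[:,2]
    return Ro.from_matrix(np.c_[np.cross(y,z),y,z])
E
python3 - <<'E'
from h import *
from cell import manip
np.set_printoptions(precision=4,suppress=True)
s=manip.observe();R0=Ro.from_quat(s["orientation"])
print(frame())
for g in(-37,143):
    v=(tool(g)*R0.inv()).as_rotvec();print(g,v,np.degrees(np.linalg.norm(v)),v/16)
t=np.array([.5374,.2621,.1358])+.09*frame()[:,2];print(t,(t-s["ee_pos"])/16)
E
```

```text
[[ 0.8794 -0.2419 -0.4101]
 [ 0.2193  0.9703 -0.1022]
 [ 0.4226  0.      0.9063]]
-37 [ 0.4159 -0.2495 -1.5471] 92.89910109804283 [ 0.026  -0.0156 -0.0967]
143 [-0.2475 -0.4146  1.5402] 92.48263206077857 [-0.0155 -0.0259  0.0963]
[0.5005 0.2529 0.2174] [ 0.0162 -0.0202  0.0023]
```

Request:
{"name": "drive_tool", "arguments": {
  "series": [
    [[0.016,-0.02,0.006],[0.026,-0.0156,-0.0967]],
    [[0.016,-0.02,0.006],[0.026,-0.0156,-0.0967]],
    [[0.016,-0.02,0.006],[0.026,-0.0156,-0.0967]],
    [[0.016,-0.02,0.006],[0.026,-0.0156,-0.0967]],
    [[0.016,-0.02,0.006],[0.026,-0.0156,-0.0967]]
  ],
  "hand": 0,
  "squeeze": 50
}}

```text
time: 0.57
ee_pos: [0.3228, 0.4749, 0.2113]
orientation: [0.428, 0.901, 0.071, 0.025]
wrist_force: [0.8, 0.4, 0.8]
gripper_width: 0.0942
```

Request:
{"name": "drive_tool", "arguments": {
  "series": [
    [[0.016,-0.02,0.003],[0.026,-0.0156,-0.0967]],
    [[0.016,-0.02,0.003],[0.026,-0.0156,-0.0967]],
    [[0.016,-0.02,0.0],[0.026,-0.0156,-0.0967]],
    [[0.016,-0.02,0.0],[0.026,-0.0156,-0.0967]],
    [[0.016,-0.02,0.0],[0.026,-0.0156,-0.0967]]
  ]
}}

```text
time: 0.98
ee_pos: [0.4027, 0.3749, 0.2172]
orientation: [0.629, 0.764, 0.137, 0.049]
wrist_force: [1.3, -0.2, 0.2]
gripper_width: 0.0938
```

Request:
{"name": "drive_tool", "arguments": {
  "series": [
    [[0.016,-0.02,0.0],[0.026,-0.0156,-0.0967]],
    [[0.016,-0.02,0.0],[0.026,-0.0156,-0.0967]],
    [[0.016,-0.02,0.0],[0.026,-0.0156,-0.0967]],
    [[0.016,-0.02,0.0],[0.026,-0.0156,-0.0967]],
    [[0.016,-0.02,0.0],[0.026,-0.0156,-0.0967]]
  ]
}}

```text
time: 1.4
ee_pos: [0.4826, 0.275, 0.2173]
orientation: [0.789, 0.579, 0.195, 0.069]
wrist_force: [0.9, 0.4, -0.3]
gripper_width: 0.0941
```

Request:
{"name": "drive_tool", "arguments": {
  "series": [
    [[0.016,-0.02,0.0],[0.026,-0.0156,-0.0967]],
    [[0,0,0],[0,0,0]]
  ]
}}

```text
time: 1.57
ee_pos: [0.4996, 0.2527, 0.217]
orientation: [0.817, 0.535, 0.205, 0.073]
wrist_force: [0.3, -1.9, -0.1]
gripper_width: 0.094
```

```bash
cat >> h.py <<'E'
def wcam(s,w):
    M=np.eye(4);M[:3,:3]=Ro.from_quat(s["orientation"]).as_matrix();M[:3,3]=s["ee_pos"]
    C=np.linalg.inv(M@np.array(w["tool_from_camera"]));w["R"]=C[:3,:3];w["t"]=C[:3,3];return w
E
python3 - <<'E'
from h import *
from cell import manip
np.set_printoptions(precision=4,suppress=True)
s=manip.observe();w=wcam(s,manip.snapshot("wrist"));pickle.dump((s,w),open("w1.pkl","wb"))
print(s);im=w["color"][:,:,::-1].copy()
c=np.array([.5374,.2621,.1358]);print(proj(w,[c]))
cv2.imwrite("pics/w1.png",im)
E
```

```text
{'time': 1.5667, 'joint_positions': array([-1.0053,  0.0203,  0.3853,  2.1129,  0.2659,  0.6175, -1.22  ]), 'qd': array([-0.027 ,  0.006 , -0.0493, -0.0199, -0.0497,  0.0363,  0.1436]), 'tau': array([ -0.151 , -40.0931,   0.2072, -42.1446,   1.3963,  -2.5065,
        -2.8063]), 'ee_pos': array([0.4996, 0.2527, 0.217 ]), 'orientation': array([0.8167, 0.5346, 0.2045, 0.0733]), 'wrist_force': array([ 0.2911, -1.9188, -0.1351]), 'torque': array([-0.184 ,  0.4827, -0.0036]), 'gripper_width': 0.09403174647702262}
[[255.3117 192.1191]]
```

View pics/w1.png

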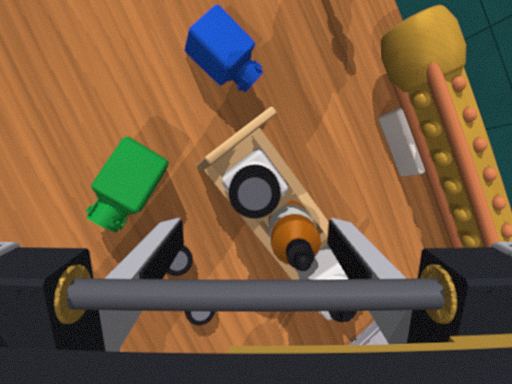

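The cap's grey top disc is centred at about (255,190), close to the predicted (255,192). The jaws straddle it with the dropper clear to the lower right. I'll refine the disc centre and the rack yaw once.

```bash
python3 - <<'E'
from h import *
np.set_printoptions(precision=4,suppress=True)
s,w=pickle.load(open("w1.pkl","rb"));_,d=pickle.load(open("s0.pkl","rb"))
im=w["color"].astype(int);roi=np.zeros(im.shape[:2],bool);roi[150:230,215:300]=1
m=((im.max(2)-im.min(2)<25)&(im.mean(2)>65)&(im.mean(2)<150)&roi).astype(np.uint8)
cs=sorted(cv2.findContours(m,0,1)[0],key=cv2.contourArea)[-3:]
for c in cs:print(cv2.contourArea(c),cv2.fitEllipse(c) if len(c)>5 else 0)
p=cv2.fitEllipse(cs[-1])[0]
print(tri(w,p,d["scene"],(324.6,199.4)),tri(w,p,d["side"],(223.4,159.6)))
# dropper tip & rack yaw by bottle tops
print(proj(w,[[.5414,.1812,.1632]]))
v=(tool(-37)*Ro.from_quat(s["orientation"]).inv()).as_rotvec();print(v)
for h in(.1358,):
    q=plane(w,p,h);print(q,"move to tip -0.025:",q-.025*frame()[:,2]-s["ee_pos"])
E
```

```text
21.0 ((205.33912658691406, 177.10337829589844), (41.74382400512695, 47.34128189086914), 0.0)
160.0 ((284.4546203613281, 217.36331176757812), (19.19648551940918, 33.365081787109375), 58.56847381591797)
820.0 ((254.24110412597656, 193.48306274414062), (31.793115615844727, 32.89778518676758), 89.5722885131836)
(array([0.5356, 0.2623, 0.1361]), np.float64(0.0017784201735587524)) (array([0.5369, 0.2608, 0.1349]), np.float64(0.0018307745923207656))
[[302.3736 263.1702]]
[-0.001   0.0014  0.0101]
[0.5357 0.2613 0.1358] move to tip -0.025: [ 0.0463  0.0112 -0.1038]
```

Request:
{"name": "drive_tool", "arguments": {
  "series": [
    [[0.0093,0.0023,-0.0208],[0,0,0.005]],
    [[0.0093,0.0023,-0.0208],[0,0,0.005]],
    [[0.0093,0.0023,-0.0208],[0,0,0]],
    [[0.0093,0.0023,-0.0208],[0,0,0]],
    [[0.0093,0.0023,-0.0208],[0,0,0]]
  ]
}}

```text
time: 2.03
ee_pos: [0.5445, 0.2687, 0.1121]
orientation: [0.811, 0.544, 0.205, 0.071]
wrist_force: [0.1, 0.3, 0.2]
gripper_width: 0.0941
```

Request:
{"name": "drive_tool", "arguments": {
  "series": [
    [[0,0,0],[0,0,0]]
  ]
}}

```text
time: 2.12
ee_pos: [0.5438, 0.2676, 0.1095]
orientation: [0.811, 0.544, 0.202, 0.072]
wrist_force: [-0.8, -1.6, -1.6]
gripper_width: 0.0941
```

```bash
python3 - <<'E'
from h import *
from cell import manip
np.set_printoptions(precision=4,suppress=True)
s=manip.observe();w=manip.snapshot("side");v=wcam(s,manip.snapshot("wrist"))
print(s["ee_pos"],s["wrist_force"],frame().T@(s["ee_pos"]-[.536,.2615,.1355]),(tool(-37)*Ro.from_quat(s["orientation"]).inv()).as_rotvec())
a=cv2.resize(w["color"][130:230,170:303,::-1],(800,600),interpolation=cv2.INTER_CUBIC)
b=cv2.resize(v["color"][:,:,::-1],(400,300))
a[300:,400:]=b
cv2.imwrite("pics/g1.png",a)
E
```

```text
[0.5438 0.2676 0.1095] [-0.8492 -1.5734 -1.6451] [-0.0028  0.0041 -0.0274] [ 0.0039 -0.0028 -0.0117]
```

View pics/g1.png

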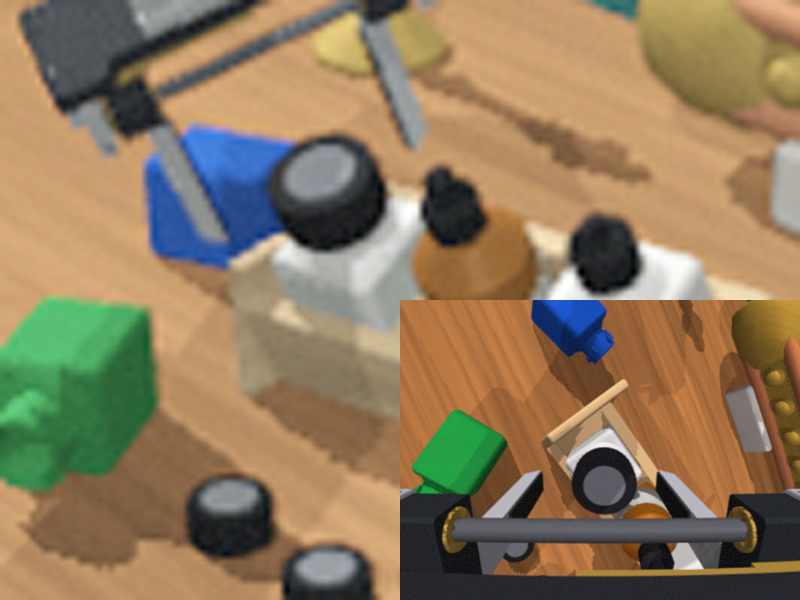

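The side view shows the fingertips on either side of the cap, at crop (220,240) and (415,140), with their midpoint on the cap at (328,190). The wrist inset shows the cap between the pads. I'll re-measure the lateral offset from here.

```bash
python3 - <<'E'
from h import *
from cell import manip
np.set_printoptions(precision=4,suppress=True)
s=manip.observe();w=wcam(s,manip.snapshot("wrist"));sd=manip.snapshot("side")
im=w["color"].astype(int);x=im.mean(2);roi=np.zeros(x.shape,bool);roi[185:285,220:310]=1
m=((im.max(2)-im.min(2)<25)&(x>65)&(x<150)&roi).astype(np.uint8)
m=cv2.morphologyEx(m,cv2.MORPH_OPEN,np.ones((5,5)))
c=max(cv2.findContours(m,0,1)[0],key=cv2.contourArea);e=cv2.fitEllipse(c);print(cv2.contourArea(c),e)
o,v=ray(w,e[0]);J=frame();c0=np.array([.536,.2615,.1355])
q=o+v*(((c0-o)@J[:,2])/(v@J[:,2]));print(q, J.T@(s["ee_pos"]-q), proj(w,[c0]))
print(s["ee_pos"],s["orientation"],tri(w,e[0],sd,(223.4,159.6)))
R=Ro.from_quat(s["orientation"]).as_matrix();print("in tool",R.T@(q-s["ee_pos"]))
for k in(-.047,.047): print(proj(w,[s["ee_pos"]+R@[0,k,0]]),proj(sd,[s["ee_pos"]+R@[0,k,0]]))
E
```

```text
2051.5 ((260.0472106933594, 237.68263244628906), (49.702144622802734, 52.59518814086914), 93.01718139648438)
[0.5357 0.2602 0.1352] [-0.0005  0.0053 -0.0245] [[259.8267 235.8021]]
[0.544  0.2678 0.1128] [0.8112 0.5434 0.2037 0.0717] (array([0.5364, 0.2599, 0.1354]), np.float64(0.001557068859428516))
in tool [-0.0039  0.0035 -0.0245]
[[191.091  220.1758]] [[209.1794 172.2542]]
[[318.531  220.2796]] [[238.5566 158.1216]]
```

Request:
{"name": "drive_tool", "arguments": {
  "series": [
    [[0.001,-0.005,0],[0,0,0]],
    [[0,0,0],[0,0,0]]
  ]
}}

```text
time: 2.48
ee_pos: [0.5458, 0.2623, 0.1144]
orientation: [0.811, 0.543, 0.205, 0.071]
wrist_force: [0.7, 0.1, -0.6]
gripper_width: 0.094
```

Request:
{"name": "drive_tool", "arguments": {
  "series": [
    [[0,0,0],[0,0,0]],
    [[0,0,0],[0,0,0]],
    [[0,0,0],[0,0,0]],
    [[0,0,0],[0,0,0]],
    [[0,0,0],[0,0,0]]
  ],
  "hand": 1,
  "squeeze": 50
}}

```text
time: 2.9
ee_pos: [0.5456, 0.2628, 0.1133]
orientation: [0.811, 0.543, 0.205, 0.072]
wrist_force: [-1.1, -0.3, 0.2]
gripper_width: 0.0641
```

Request:
{"name": "drive_tool", "arguments": {
  "series": [
    [[0,0,0],[0,0,0]],
    [[0,0,0],[0,0,0]]
  ]
}}

```text
time: 3.07
ee_pos: [0.5455, 0.2627, 0.1131]
orientation: [0.811, 0.543, 0.205, 0.072]
wrist_force: [-1.2, 0.1, 0.7]
gripper_width: 0.0528
```

Request:
{"name": "drive_tool", "arguments": {
  "series": [
    [[0,0,0],[0,0,0]],
    [[0,0,0],[0,0,0]]
  ]
}}

```text
time: 3.23
ee_pos: [0.5455, 0.2627, 0.1132]
orientation: [0.811, 0.543, 0.205, 0.072]
wrist_force: [-1.4, 1.3, 0.6]
gripper_width: 0.0522
```

Request:
{"name": "drive_tool", "arguments": {
  "series": [
    [[0.0008,0.0002,-0.0018],[0,0,0]],
    [[0.0008,0.0002,-0.0018],[0,0,0]],
    [[0.0008,0.0002,-0.0018],[0,0,0]],
    [[0,0,0],[0,0,0]],
    [[0,0,0],[0,0,0]]
  ]
}}

```text
time: 3.65
ee_pos: [0.548, 0.2633, 0.1078]
orientation: [0.811, 0.543, 0.205, 0.072]
wrist_force: [-6.2, -1.1, 6.8]
gripper_width: 0.0525
```

Request:
{"name": "drive_tool", "arguments": {
  "series": [
    [[0.0006,0.0002,-0.0014],[0,0,0]],
    [[0.0006,0.0002,-0.0014],[0,0,0]],
    [[0,0,0],[0,0,0]],
    [[0,0,0],[0,0,0]]
  ]
}}

```text
time: 3.98
ee_pos: [0.5492, 0.2638, 0.1058]
orientation: [0.811, 0.543, 0.205, 0.071]
wrist_force: [-20.9, -7.3, 30.6]
gripper_width: 0.0523
```

```bash
python3 - <<'E'
from h import *
from cell import manip
np.set_printoptions(precision=4,suppress=True)
s=manip.observe();w=wcam(s,manip.snapshot("wrist"));J=frame()
print(J.T@s["wrist_force"],J.T@(s["ee_pos"]-[.5455,.2627,.1132]),s["joint_positions"])
cv2.imwrite("pics/p1.png",w["color"][100:340,140:400,::-1].repeat(2,0).repeat(2,1))
E
```

```text
[-7.0401 -2.018  37.0498] [ 0.0003  0.0002 -0.0083] [-0.8856  0.2904  0.3537  2.1167  0.0949  0.3349 -1.0416]
```

View pics/p1.png

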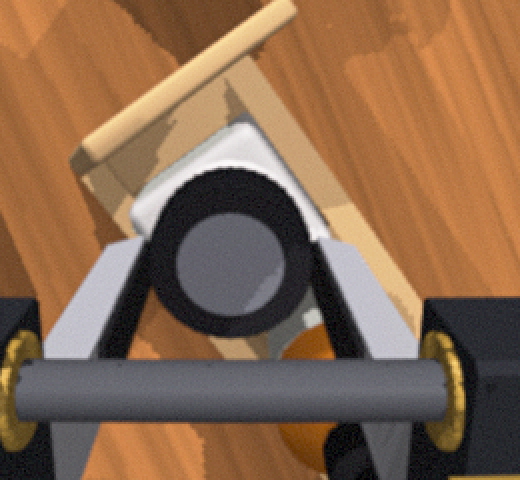

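The cap fills the gap between the pads (disc at crop (230,263)), and 37 N along the axis shows it is on the bottom stop. I'll ease off slightly and start turning.

Request:
{"name": "drive_tool", "arguments": {
  "series": [
    [[-0.0002,-0.0001,0.0005],[0,0,0]],
    [[0,0,0],[-0.0287,-0.0072,0.0634]],
    [[0,0,0],[-0.0287,-0.0072,0.0634]],
    [[0,0,0],[-0.0287,-0.0072,0.0634]],
    [[0,0,0],[-0.0287,-0.0072,0.0634]]
  ]
}}

```text
time: 4.45
ee_pos: [0.5496, 0.264, 0.1066]
orientation: [0.727, 0.652, 0.193, 0.1]
wrist_force: [-9.8, -3.0, 21.2]
gripper_width: 0.0521
```

```bash
cat > st.py <<'E'
from h import *
from cell import manip
np.set_printoptions(precision=4,suppress=True)
s=manip.observe();J=frame();R=Ro.from_quat(s["orientation"]).as_matrix();y=J.T@R[:,1]
print(s["time"],"F",J.T@s["wrist_force"],"M",J.T@s["torque"],"d",J.T@(s["ee_pos"]-[.5455,.2627,.1132]),"ang",np.degrees(np.arctan2(y[1],y[0])),"tilt",np.degrees(np.arccos(-J[:,2]@R[:,2])),s["gripper_width"],s["joint_positions"])
E
python3 st.py
```

```text
4.45 F [-0.3222 -0.5199 23.5395] M [-0.2551  0.7181 -0.1417] d [ 0.0011  0.0002 -0.0078] ang -20.290954688109355 tilt 0.27492701375129 0.052098604169890414 [-0.823   0.2845  0.2813  2.1136  0.1606  0.34   -0.818 ]
```

Request:
{"name": "drive_tool", "arguments": {
  "series": [
    [[0,0,0],[-0.0287,-0.0072,0.0634]],
    [[0,0,0],[-0.0287,-0.0072,0.0634]],
    [[0,0,0],[-0.0287,-0.0072,0.0634]],
    [[0,0,0],[-0.0287,-0.0072,0.0634]],
    [[0,0,0],[-0.0287,-0.0072,0.0634]]
  ]
}}

```text
time: 4.87
ee_pos: [0.5499, 0.2643, 0.1068]
orientation: [0.602, 0.768, 0.173, 0.132]
wrist_force: [-8.9, -2.3, 19.6]
gripper_width: 0.0521
```

```bash
python3 st.py
```

```text
4.8667 F [-0.0182 -0.078  21.6718] M [-0.0192  0.507  -0.159 ] d [ 0.0015  0.0004 -0.0078] ang -0.23724045789375206 tilt 0.26569624442432643 0.052101327844575426 [-0.746   0.2804  0.1926  2.1099  0.2354  0.3476 -0.5357]
```

Request:
{"name": "drive_tool", "arguments": {
  "series": [
    [[0,0,0],[-0.0287,-0.0072,0.0634]],
    [[0,0,0],[-0.0287,-0.0072,0.0634]],
    [[0,0,0],[-0.0287,-0.0072,0.0634]],
    [[0,0,0],[-0.0287,-0.0072,0.0634]],
    [[0,0,0],[-0.0287,-0.0072,0.0634]]
  ]
}}

```text
time: 5.28
ee_pos: [0.55, 0.2644, 0.1069]
orientation: [0.459, 0.861, 0.147, 0.16]
wrist_force: [-8.7, -2.2, 18.1]
gripper_width: 0.0526
```

```bash
python3 st.py
```

```text
5.2833 F [-0.461  -0.0323 20.1907] M [ 0.0768  0.3848 -0.1587] d [ 0.0017  0.0006 -0.0077] ang 19.810929633646616 tilt 0.23100517217074423 0.052633968509884575 [-0.6711  0.2785  0.1063  2.1065  0.3046  0.3566 -0.2483]
```

Request:
{"name": "drive_tool", "arguments": {
  "series": [
    [[0,0,0],[-0.0287,-0.0072,0.0634]],
    [[0,0,0],[-0.0287,-0.0072,0.0634]],
    [[0,0,0],[-0.0287,-0.0072,0.0634]],
    [[0,0,0],[-0.0287,-0.0072,0.0634]],
    [[0,0,0],[-0.0287,-0.0072,0.0634]]
  ]
}}

```text
time: 5.7
ee_pos: [0.5499, 0.2645, 0.1069]
orientation: [0.302, 0.928, 0.116, 0.183]
wrist_force: [-9.3, -1.7, 19.3]
gripper_width: 0.0522
```

Request:
{"name": "drive_tool", "arguments": {
  "series": [
    [[0,0,0],[0,0,0]],
    [[0,0,0],[0,0,0]]
  ]
}}

```text
time: 5.87
ee_pos: [0.5498, 0.2645, 0.1068]
orientation: [0.304, 0.928, 0.116, 0.182]
wrist_force: [-9.8, -1.4, 19.0]
gripper_width: 0.052
```

```bash
python3 st.py
```

```text
5.8667 F [-0.8598  0.9816 21.3956] M [ 0.1588  0.5048 -0.0213] d [ 0.0015  0.0007 -0.0078] ang 39.703865761403534 tilt 0.17760844633827924 0.051957341912052625 [-0.5985  0.2783  0.0227  2.1036  0.3689  0.3667  0.041 ]
```

Request:
{"name": "drive_tool", "arguments": {
  "series": [
    [[-0.0008,-0.0002,0.0018],[0,0,0]],
    [[-0.0008,-0.0002,0.0018],[0,0,0]],
    [[-0.0008,-0.0002,0.0018],[0,0,0]],
    [[-0.0008,-0.0002,0.0018],[0,0,0]],
    [[-0.0008,-0.0002,0.0018],[0,0,0]]
  ]
}}

```text
time: 6.28
ee_pos: [0.5455, 0.2631, 0.1151]
orientation: [0.304, 0.928, 0.116, 0.182]
wrist_force: [0.1, 2.1, 3.1]
gripper_width: 0.0525
```

Request:
{"name": "drive_tool", "arguments": {
  "series": [
    [[-0.0008,-0.0002,0.0018],[0,0,0]],
    [[0,0,0],[0,0,0]]
  ]
}}

```text
time: 6.45
ee_pos: [0.5442, 0.2622, 0.1164]
orientation: [0.304, 0.928, 0.115, 0.182]
wrist_force: [1.2, 0.8, 0.8]
gripper_width: 0.0522
```

```bash
python3 st.py
```

```text
6.45 F [1.541  0.498  0.1722] M [ 0.1279  0.1813 -0.0069] d [ 0.0001 -0.0001  0.0035] ang 39.67091805472878 tilt 0.17558605698199176 0.05221999890850376 [-0.5954  0.2535  0.0155  2.1077  0.3584  0.3905  0.0504]
```

Request:
{"name": "drive_tool", "arguments": {
  "series": [
    [[-0.0016,-0.0004,0.0036],[0,0,0]],
    [[-0.0016,-0.0004,0.0036],[0,0,0]],
    [[-0.0033,-0.0008,0.0073],[0,0,0]],
    [[-0.0033,-0.0008,0.0073],[0,0,0]],
    [[-0.0033,-0.0008,0.0073],[0,0,0]]
  ]
}}

```text
time: 6.87
ee_pos: [0.5307, 0.259, 0.1462]
orientation: [0.304, 0.928, 0.115, 0.182]
wrist_force: [0.2, -0.8, -0.1]
gripper_width: 0.0527
```

Request:
{"name": "drive_tool", "arguments": {
  "series": [
    [[-0.0066,-0.0016,0.0145],[0,0,0]],
    [[-0.0066,-0.0016,0.0145],[0,0,0]],
    [[-0.0066,-0.0016,0.0145],[0,0,0]],
    [[0,0,0.016],[0,0,0]],
    [[0,0,0.016],[0,0,0]]
  ]
}}

```text
time: 7.28
ee_pos: [0.5106, 0.2543, 0.2224]
orientation: [0.304, 0.928, 0.116, 0.182]
wrist_force: [0.9, 0.6, -0.6]
gripper_width: 0.0524
```

```bash
python3 st.py; python3 - <<'E'
from h import *
from cell import manip
d=manip.snapshot("side");e=manip.snapshot("scene")
cv2.imwrite("pics/l1.png",np.vstack([cv2.resize(x["color"][a:a+150,b:b+400,::-1],(800,300)) for x,a,b in((d,120,110),(e,140,60))]))
pickle.dump((d,e),open("s2.pkl","wb"))
E
```

```text
7.2833 F [ 0.6598  0.3931 -0.9369] M [-0.0559  0.4415  0.0297] d [0.0136 0.0003 0.1142] ang 39.69623714794621 tilt 0.17959026369467898 0.05241678136991406 [-0.5833  0.0435 -0.0269  2.0719  0.2555  0.6326  0.1513]
```

View pics/l1.png

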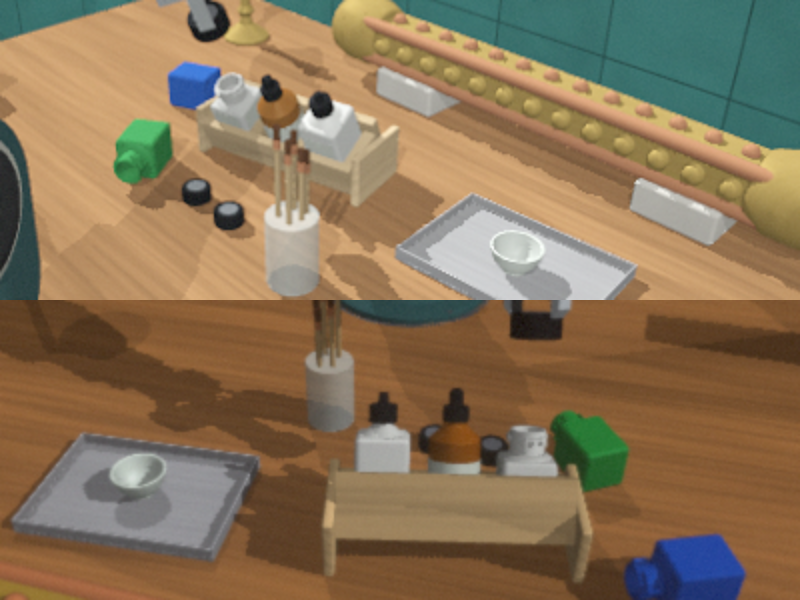

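The cap is in the gripper and the jar stands open in its pocket. The tray rim corners in the scene crop are (84,436), (258,459), (212,553) and (15,520). I'll locate the tray and bowl and plan the carry.

```bash
python3 - <<'E'
from h import *
from cell import manip
np.set_printoptions(precision=4,suppress=True)
B,S=pickle.load(open("s2.pkl","rb"));s=manip.observe()
a=np.array([plane(S,p,.018)[:2] for p in[(102,208),(189,219.5),(166,266.5),(67.5,250)]])
b=np.array([plane(B,p,.018)[:2] for p in[(346,218.5),(428,254),(388,286),(308.5,245)]])
for q in(a,b):
    print(q.tolist(),q.mean(0),[np.linalg.norm(q[i]-q[i-1]) for i in range(4)],cv2.minAreaRect(q.astype(np.float32)))
print("bowl",plane(S,(60+138/2,140+172/2),.035),plane(B,(110+517/2,120+246/2),.035))
R0=Ro.from_quat(s["orientation"])
for az in(-20,-10,0,10,20):
    y=np.array([np.cos(np.radians(az)),np.sin(np.radians(az)),0]);z=np.array([0,0,-1.]);R=Ro.from_matrix(np.c_[np.cross(y,z),y,z])
    v=(R*R0.inv()).as_rotvec();print(az,v,np.degrees(np.linalg.norm(v)))
E
```

```text
[[0.5642361728091068, -0.2934887139712854], [0.5480675107034109, -0.06052983809039464], [0.7130800357358198, -0.047753101911472806], [0.7240751468418045, -0.28415735606511305]] [ 0.6374 -0.1715] [np.float64(0.1601111234742874), np.float64(0.23351930002887647), np.float64(0.16550643010154364), np.float64(0.23665980615679522)] ((0.6387189626693726, -0.17149785161018372), (0.1655011773109436, 0.2365981936454773), 3.9702820777893066)
[[0.6982523715740984, -0.062098206559041524], [0.7173187549251454, -0.29592846724456634], [0.5493827743492032, -0.29171419074241806], [0.5346648227699196, -0.07228349469058626]] [ 0.6249 -0.1805] [np.float64(0.16390432031548824), np.float64(0.23460630380778258), np.float64(0.16798884992296298), np.float64(0.219923733299709)] ((0.6259918212890625, -0.1841059923171997), (0.1672775000333786, 0.23536734282970428), 3.837268590927124)
bowl [ 0.6284 -0.1794  0.035 ] [ 0.6289 -0.1817  0.035 ]
-20 [ 0.1788  0.4337 -1.2643] 77.26564753163971
-10 [ 0.1379  0.4398 -1.093 ] 67.96546334904917
0 [ 0.0975  0.4434 -0.9216] 58.86424647569314
10 [ 0.0578  0.4447 -0.7501] 50.07189558987229
20 [ 0.0186  0.4437 -0.5785] 41.78507377843085
```

Request:
{"name": "drive_tool", "arguments": {
  "series": [
    [[0.003,-0.01,0.012],[0.0068,0.037,-0.0711]],
    [[0.008,-0.025,0.01],[0.0068,0.037,-0.0711]],
    [[0.01,-0.03,0.005],[0.0068,0.037,-0.0711]],
    [[0.01,-0.03,0],[0.0068,0.037,-0.0711]],
    [[0.01,-0.03,0],[0.0068,0.037,-0.0711]]
  ]
}}

```text
time: 7.8
ee_pos: [0.5522, 0.1283, 0.2482]
orientation: [0.477, 0.87, 0.069, 0.107]
wrist_force: [1.0, 0.6, -0.0]
gripper_width: 0.0525
```

Request:
{"name": "drive_tool", "arguments": {
  "series": [
    [[0.01,-0.03,0],[0.0068,0.037,-0.0711]],
    [[0.01,-0.03,0],[0.0068,0.037,-0.0711]],
    [[0.01,-0.03,0],[0.0068,0.037,-0.0711]],
    [[0.01,-0.03,0],[0.0068,0.037,-0.0711]],
    [[0.01,-0.03,0],[0.0068,0.037,-0.0711]]
  ]
}}

```text
time: 8.22
ee_pos: [0.6022, -0.0219, 0.2477]
orientation: [0.629, 0.777, 0.019, 0.029]
wrist_force: [0.5, 1.2, -0.7]
gripper_width: 0.0526
```

Request:
{"name": "drive_tool", "arguments": {
  "series": [
    [[0.01,-0.03,0],[0.0068,0.037,-0.0711]],
    [[0.01,-0.03,-0.01],[0.0068,0.037,-0.0711]],
    [[0.006,-0.024,-0.02],[0,0,0]],
    [[0.004,-0.018,-0.03],[0,0,0]],
    [[0,-0.008,-0.03],[0,0,0]]
  ]
}}

```text
time: 8.63
ee_pos: [0.6324, -0.134, 0.1565]
orientation: [0.683, 0.73, -0.001, -0.001]
wrist_force: [0.8, -0.4, -1.6]
gripper_width: 0.0523
```

Request:
{"name": "drive_tool", "arguments": {
  "series": [
    [[0,0,0],[0,0,0]],
    [[0,0,0],[0,0,0]]
  ]
}}

```text
time: 8.8
ee_pos: [0.6313, -0.1303, 0.1571]
orientation: [0.682, 0.731, -0.002, -0.003]
wrist_force: [1.4, 0.6, 0.2]
gripper_width: 0.0523
```

```bash
cat > d.py <<'E'
from h import *
from cell import manip
np.set_printoptions(precision=4,suppress=True)
s=manip.observe();R0=Ro.from_quat(s["orientation"]);a=np.radians(4)
y=np.array([np.cos(a),np.sin(a),0]);z=np.array([0,0,-1.]);R=Ro.from_matrix(np.c_[np.cross(y,z),y,z])
print(s["time"],s["ee_pos"],s["wrist_force"],s["gripper_width"],"rot left",(R*R0.inv()).as_rotvec(),"to go",np.array([.6265,-.1055,.0])-s["ee_pos"],s["joint_positions"])
E
python3 d.py; python3 - <<'E'
from h import *
from cell import manip
s=manip.observe();w=wcam(s,manip.snapshot("wrist"));d=manip.snapshot("side")
a=cv2.resize(w["color"][:,:,::-1],(800,600));a[350:,450:]=cv2.resize(d["color"][150:300,260:470,::-1],(350,250))
cv2.imwrite("pics/t1.png",a);pickle.dump((s,w),open("w3.pkl","wb"))
E
```

```text
8.8 [ 0.6313 -0.1303  0.1571] [1.3559 0.5872 0.1804] 0.052340174369882655 rot left [-0.0015 -0.0069  0.0003] to go [-0.0048  0.0248 -0.1571] [-0.0637  0.4925  0.3048  1.5869 -0.1605  1.094   0.3514]
```

View pics/t1.png

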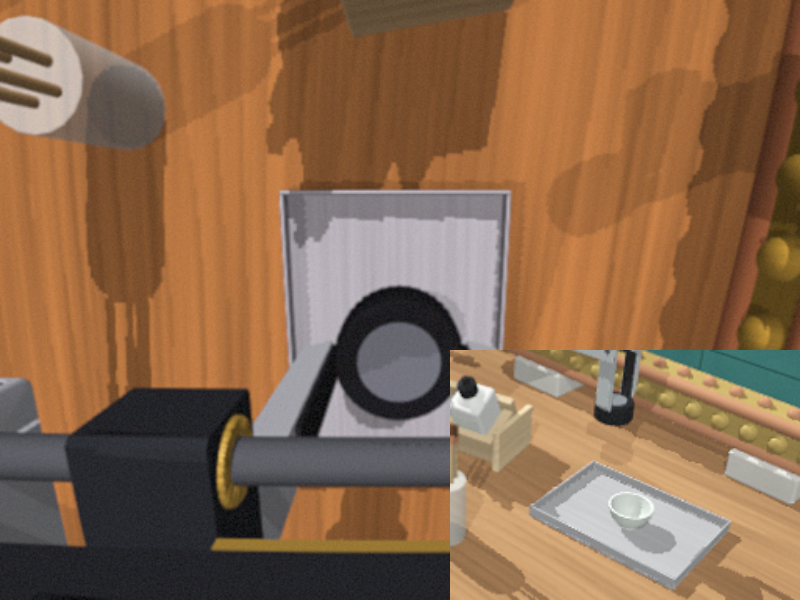

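The wrist view shows the cap held and the tray's near-end rim corners at (282,192) and (510,192) of 800 px. I'll use these to fix the target.

```bash
python3 - <<'E'
from h import *
np.set_printoptions(precision=4,suppress=True)
s,w=pickle.load(open("w3.pkl","rb"))
P=[plane(w,(x/1.5625,y/1.5625),.018) for x,y in((281,191),(511,191))];print(P,np.mean(P,0))
J=s["ee_pos"];print("bowl-edge check tcp",J)
E
```

```text
[array([ 0.539, -0.065,  0.018]), array([ 0.7076, -0.0531,  0.018 ])] [ 0.6233 -0.0591  0.018 ]
bowl-edge check tcp [ 0.6313 -0.1303  0.1571]
```

Request:
{"name": "drive_tool", "arguments": {
  "series": [
    [[-0.0025,0.0125,0],[-0.0015,-0.007,0]],
    [[-0.0025,0.0125,0],[0,0,0]],
    [[0,0,-0.03],[0,0,0]],
    [[0,0,-0.04],[0,0,0]],
    [[0,0,-0.04],[0,0,0]]
  ]
}}

```text
time: 9.32
ee_pos: [0.6286, -0.1031, 0.049]
orientation: [0.681, 0.732, 0.003, 0.003]
wrist_force: [0.9, -0.8, -1.0]
gripper_width: 0.0524
```

Request:
{"name": "drive_tool", "arguments": {
  "series": [
    [[0,0,-0.02],[0,0,0]],
    [[0,0,-0.01],[0,0,0]],
    [[0,0,0],[0,0,0]],
    [[0,0,0],[0,0,0]]
  ]
}}

```text
time: 9.65
ee_pos: [0.6282, -0.1048, 0.0195]
orientation: [0.682, 0.732, 0.001, 0.002]
wrist_force: [-0.0, 0.1, 0.0]
gripper_width: 0.0525
```

```bash
python3 d.py
```

```text
9.65 [ 0.6282 -0.1048  0.0195] [-0.037   0.1215  0.0013] 0.052459456290906696 rot left [ 0.0004  0.0046 -0.0013] to go [-0.0017 -0.0007 -0.0195] [-0.0721  0.6331  0.2594  1.7102 -0.2093  0.8208  0.3529]
```

Request:
{"name": "drive_tool", "arguments": {
  "series": [
    [[0,0,-0.005],[0,0.0045,0]],
    [[0,0,-0.003],[0,0,0]],
    [[0,0,-0.002],[0,0,0]],
    [[0,0,0],[0,0,0]],
    [[0,0,0],[0,0,0]]
  ]
}}

```text
time: 10.07
ee_pos: [0.6274, -0.1057, 0.0082]
orientation: [0.682, 0.731, -0.001, -0.0]
wrist_force: [0.3, 0.4, -0.0]
gripper_width: 0.0523
```

Request:
{"name": "drive_tool", "arguments": {
  "series": [
    [[0,0,-0.001],[0,0,0]],
    [[0,0,-0.001],[0,0,0]],
    [[0,0,0],[0,0,0]]
  ]
}}

```text
time: 10.32
ee_pos: [0.6272, -0.1056, 0.0058]
orientation: [0.682, 0.731, -0.001, -0.0]
wrist_force: [0.7, 0.1, -0.5]
gripper_width: 0.0526
```

Request:
{"name": "drive_tool", "arguments": {
  "series": [
    [[0,0,-0.001],[0,0,0]],
    [[0,0,0],[0,0,0]],
    [[0,0,0],[0,0,0]]
  ]
}}

```text
time: 10.57
ee_pos: [0.6273, -0.1056, 0.0049]
orientation: [0.682, 0.731, -0.001, -0.0]
wrist_force: [0.3, -0.4, -0.7]
gripper_width: 0.0522
```

Request:
{"name": "drive_tool", "arguments": {
  "series": [
    [[0,0,-0.0007],[0,0,0]],
    [[0,0,0],[0,0,0]],
    [[0,0,0],[0,0,0]]
  ]
}}

```text
time: 10.82
ee_pos: [0.6273, -0.1056, 0.0042]
orientation: [0.682, 0.731, -0.001, -0.0]
wrist_force: [0.6, -0.5, -0.4]
gripper_width: 0.0524
```

Request:
{"name": "drive_tool", "arguments": {
  "series": [
    [[0,0,-0.0006],[0,0,0]],
    [[0,0,0],[0,0,0]],
    [[0,0,0],[0,0,0]]
  ]
}}

```text
time: 11.07
ee_pos: [0.6273, -0.1056, 0.0036]
orientation: [0.682, 0.731, -0.001, -0.0]
wrist_force: [0.3, -0.4, 0.0]
gripper_width: 0.0523
```

```bash
python3 - <<'E'
from h import *
from cell import manip
s=manip.observe();print(s["ee_pos"],s["wrist_force"])
d=manip.snapshot("side");im=d["color"]
R=Ro.from_quat(s["orientation"]).as_matrix();print(proj(d,[s["ee_pos"]+R@[0,k,0] for k in(-.027,0,.027)]))
cv2.imwrite("pics/f1.png",cv2.resize(im[200:290,290:410,::-1],(800,600),interpolation=cv2.INTER_CUBIC))
E
```

```text
[ 0.6273066  -0.10563264  0.00360659] [ 3.36271315e-01 -3.81065929e-01  3.09410254e-04]
[[336.01035932 244.9721141 ]
 [342.0377071  240.33844754]
 [347.87428298 235.84512053]]
```

View pics/f1.png

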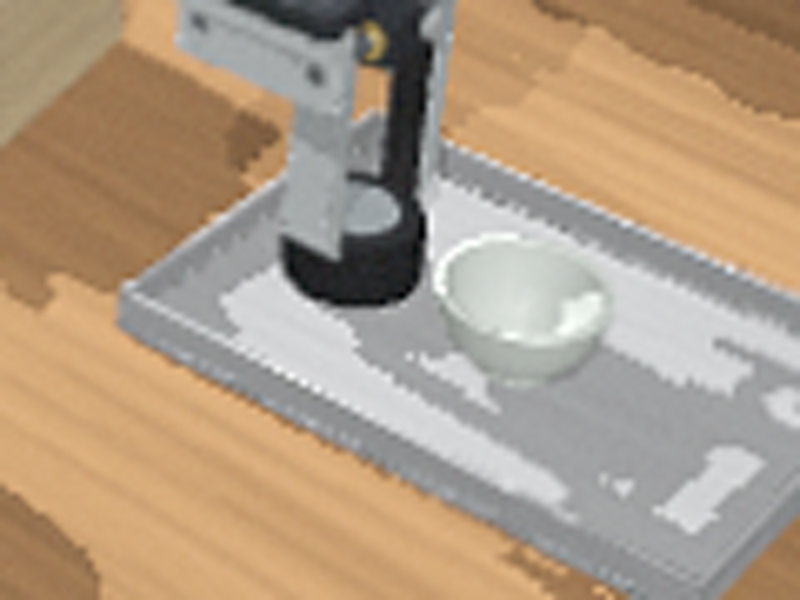

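The side view shows the cap between the pads just left of the bowl, with the lowest rim pixel at crop (350,305). The fingertips look higher on the cap than I assumed, so I'll estimate the rim's remaining height.

```bash
python3 - <<'E'
from h import *
from cell import manip
d=manip.snapshot("side");np.set_printoptions(precision=1,suppress=True)
im=d["color"].astype(int);x=im.mean(2)
col=x[225:260,343];print(col)
t=np.linspace(0,2*np.pi,200)
for z in(.003,.006,.01,.015,.02,.025):
    c=proj(d,np.c_[.6273+.027*np.cos(t),-.1056+.027*np.sin(t),np.full(200,z)])
    c2=proj(d,np.c_[.6273+.027*np.cos(t),-.1056+.027*np.sin(t),np.full(200,z+.027)])
    print(z,"bottom row",c[:,1].max(),"u",c[:,0].min(),c[:,0].max(),"top rows",c2[:,1].min(),c2[:,1].max())
E
```

```text
[120.3  57.7 120.7 145.7 145.7 159.3 162.  163.7 165.  170.   82.3  44.3
  45.7  39.   36.   38.7  34.7  36.   37.   34.   28.7 137.  164.  160.7
 164.7 165.7 223.3 164.  214.  217.  215.3 214.7 211.7 213.  215. ]
0.003 bottom row 246.87491276097023 u 331.42865350897114 352.63032735781917 top rows 225.89036466966684 238.1206015729121
0.006 bottom row 245.9132507205236 u 331.5195329031915 352.7506094619933 top rows 224.92801348048366 237.1339646192791
0.01 bottom row 244.62677299553795 u 331.64098716612426 352.91136294616035 top rows 223.6408254454361 235.81405922342918
0.015 bottom row 243.01179658902967 u 331.79325862739495 353.1129124006945 top rows 222.02529995070347 234.1570921745476
0.02 bottom row 241.38913736370228 u 331.94603519990926 353.31513843894294 top rows 220.40247282138785 232.4922124808535
0.025 bottom row 239.7587531427077 u 332.09931801754965 353.51804261552456 top rows 218.77230701480408 230.81937703467742
```

Request:
{"name": "drive_tool", "arguments": {
  "series": [
    [[0,0,-0.001],[0,0,0]],
    [[0,0,0],[0,0,0]],
    [[0,0,0],[0,0,0]]
  ]
}}

```text
time: 11.42
ee_pos: [0.6273, -0.1056, 0.0026]
orientation: [0.682, 0.731, -0.001, -0.0]
wrist_force: [-0.4, -0.3, -0.1]
gripper_width: 0.0525
```

Request:
{"name": "drive_tool", "arguments": {
  "series": [
    [[0,0,-0.001],[0,0,0]],
    [[0,0,0],[0,0,0]],
    [[0,0,0],[0,0,0]]
  ]
}}

```text
time: 11.67
ee_pos: [0.6274, -0.1058, 0.0021]
orientation: [0.682, 0.731, -0.001, -0.0]
wrist_force: [-2.9, -0.5, 7.4]
gripper_width: 0.0523
```

Request:
{"name": "drive_tool", "arguments": {
  "series": [
    [[0,0,0.0003],[0,0,0]],
    [[0,0,0],[0,0,0]]
  ]
}}

```text
time: 11.83
ee_pos: [0.6274, -0.1058, 0.0022]
orientation: [0.682, 0.731, -0.001, -0.0]
wrist_force: [-0.9, -0.3, 3.7]
gripper_width: 0.0524
```

Request:
{"name": "drive_tool", "arguments": {
  "series": [
    [[0,0,0],[0,0,0]],
    [[0,0,0],[0,0,0]],
    [[0,0,0],[0,0,0]],
    [[0,0,0],[0,0,0]],
    [[0,0,0],[0,0,0]]
  ],
  "hand": 0.2
}}

```text
time: 12.25
ee_pos: [0.6273, -0.1056, 0.0018]
orientation: [0.682, 0.731, -0.001, -0.0]
wrist_force: [0.5, -0.6, 0.4]
gripper_width: 0.0746
```

Request:
{"name": "drive_tool", "arguments": {
  "series": [
    [[0,0,0.005],[0,0,0]],
    [[0,0,0.01],[0,0,0]],
    [[0,0,0.02],[0,0,0]],
    [[0,0,0.03],[0,0,0]],
    [[0,0,0.035],[0,0,0]]
  ]
}}

```text
time: 12.67
ee_pos: [0.6264, -0.1056, 0.1028]
orientation: [0.682, 0.731, -0.001, -0.001]
wrist_force: [0.1, -0.6, 0.5]
gripper_width: 0.075
```

Request:
{"name": "drive_tool", "arguments": {
  "series": [
    [[0,0,0.02],[0,0,0]],
    [[0,0,0],[0,0,0]],
    [[0,0,0],[0,0,0]],
    [[0,0,0],[0,0,0]]
  ]
}}

```text
time: 13.0
ee_pos: [0.627, -0.1055, 0.1218]
orientation: [0.682, 0.732, -0.001, -0.001]
wrist_force: [-0.2, -0.4, 0.7]
gripper_width: 0.0751
```

```bash
python3 d.py; python3 - <<'E'
from h import *
from cell import manip
d=manip.snapshot("side");e=manip.snapshot("scene")
cv2.imwrite("pics/z1.png",np.vstack([cv2.resize(x["color"][a:a+150,b:b+400,::-1],(800,300)) for x,a,b in((d,140,110),(e,140,60))]))
c=d["color"].astype(int).mean(2)
m=(c<60).astype(np.uint8);m[:215]=0;m[260:]=0;m[:,:325]=0;m[:,360:]=0
print(cv2.boundingRect(m))
t=np.linspace(0,6.28,200)
for z in(.003,.03):
  p=proj(d,np.c_[.6273+.027*np.cos(t),-.1056+.027*np.sin(t),np.full(200,z)]);print(p.min(0),p.max(0))
E
```

```text
13.0 [ 0.627  -0.1055  0.1218] [-0.1706 -0.3826  0.7136] 0.07506902243723962 rot left [ 0.0003 -0.0018 -0.0004] to go [-0.0005 -0.     -0.1218] [-0.0975  0.5092  0.2945  1.6472 -0.167   1.0118  0.321 ]
(333, 227, 21, 19)
[331.42882486 234.43560112] [352.63063417 246.87479772]
[332.25325762 225.89034938] [353.72201321 238.12048284]
```

View pics/z1.png

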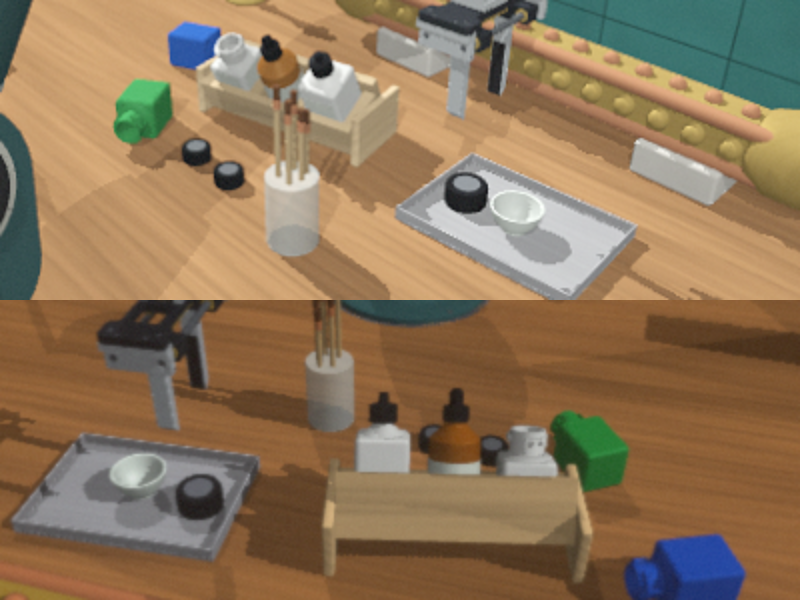

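Both views show the cap flat and right way up in the tray, at side (467,192) and scene (200,495). The bowl, pot, jar and bottles haven't moved, and the gripper is clear. I'm handing in.

```bash
python3 -c "
from cell import manip
print(manip.finish_job())"
```

```text
the job is handed in; nothing more can be done
None
```

The jar is open and its cap stands flat and right way up on the bare tray floor. I handed the job in at about 13 s of the 48 s allowed; no verdict was reported.

- **Opening:** I gripped the cap at 50 N and pressed it to its bottom stop, where the axial force peaked at about 37 N. Then I turned it about 77° anticlockwise while holding it down at about 20 N. It came up past its locked height with almost no pull, and I lifted it straight off along the jar's axis.
- **Placing:** I set the cap down at about (0.627, -0.106), beside the bowl. The floor pushed back with 7 N, which I eased to about 4 N before opening the fingers and backing away.
- **Last checks:** In both views the cap stands flat, about 16 mm clear of the bowl by estimate. The jar, dropper, squirt bottle, bowl and brush pot look unmoved, judged by eye rather than measured. The wrist force was near zero and the gripper touched nothing.
- **Disagreements:** The cap touched the floor at a tool height of about 2 mm, where I had expected 4 to 5 mm. The gripper read 52 mm on the 54 mm cap. The tray centre differed by about 15 mm between the two fixed cameras, so I took its near edge from a wrist picture; that agreed with their average to about 2 mm.

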